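Take the spacer pail down from its hook

TASK

Two vessels hang by their bails from deep upturned hooks on the ledge: a tall narrow pail and a wide shallow pan. Take the narrow pail off its hook by lifting it straight up past the hook's tip before drawing it away, and stand it gently upright in the grey plastic tray, without dropping it, then let go. Leave the wide pan hanging where it is.

Things in the scene. Friction and masses are not known exactly. Their poses are not given: they have to be found in the camera images.
- pail: Narrow steel pail, 60 mm across, 55 high, 150 g, hung 42 mm up. Rigid arched bail (6 mm rod, in its y-z plane) peaks 155 mm above the origin, in the hook. On the peak a black grip tab, 12 mm along x, 18 along y, from 156 to 213 mm above the origin: pinch it at 195, closing along y, fingers either side of the hook (its tip is in front of the tab, on -x). Origin: centre of underside; z up.
- stand: Fixed stand the pail hangs on: post 16 mm thick, 219 high. An 8 mm bar runs from its top along -x, dips to a saddle 92 mm out (bar top 194 mm high), then turns up to a tip 113 mm out, top 232 mm high. Lift the pail 40 to 80 mm (58 is good; higher, its rim meets the saddle), then draw it off along the stand's -x; 90 mm frees it. Origin: foot of post on the ledge; z up.
- tray: Fixed empty square tray in grey plastic, 150 x 150 mm outside, 25 mm high, walls and floor 4 mm thick. Origin: centre of the underside, on the ledge; x and y along its sides, z up.
- pan: Wide shallow steel pan that must stay: round, 100 mm in diameter, 30 mm high, with the same kind of bail and grip tab at the same heights as the pail's, hanging on a second, equal hook stand. Origin: centre of the underside; z up.
Things that resemble listed ones, but are neither listed nor needed, are in the scene too. What is shaped like the tray but brown is not meant. What is shaped like the stand but blue is not meant.

How it is judged:
By the outcome, as a careful person would: the job done as asked, in the order asked, and still so for the second after the job is handed in, with the robot touching nothing.
It also fails if it takes over 43 s, if anything falls off the work surface, if the arm or the gripper's body presses on something with over 40 N, if the wrist force passes 120 N, or if a joint passes its speed limit or range.

ROBOT

A 6-joint arm with a two-finger parallel gripper is mounted at the origin on the work surface. World frame = base frame: x ahead of the robot, y to its left, z up, the work surface at z = 0. Lengths are in m, angles in degrees, forces in N, time in s.
With the tool pointing down it reaches from about 0.4 to 0.825 m from the base axis. Payload 7 kg.
Tool frame: the origin (TCP) lies midway between the tips of the shut fingers; the grasp point (between the pads) lies ctrl.tcp_to_grasp behind it (ctrl.tcp_to_grasp is the distance from the TCP to the grasp point, in m); z points along the fingers, y is the line along which they close (so a half turn about z gives the same grasp; the last joint's range is limited). The gripper opens to 88 mm and grips with 3 to 60 N. Pads are 19 mm wide; open, the fingers measure 130 mm over their backs; the gripper's body (78 mm by 193 mm) begins 47 mm behind the grasp point.
Start: joints at [86.293, 20.546, 0.682, 0, -70.136, -16.507], TCP at [0.233, 0.633, 0.227] pointing down, gripper open.
Joint ranges: [-176.03, 176.03], [-82.01, 121.73], [-58.28, 71.71], [-173.87, 95.51], [-174.79, -0.11], [-173.66, 173.66]. Speed limits (degrees/s): [136.94, 136.94, 172.46, 180, 180, 180].

INTERFACE

Orientations are given as [roll, pitch, yaw] about the fixed x, y, z axes, in that order (R = Rz(yaw) Ry(pitch) Rx(roll)).
In Python, from plant import ctrl, imaging, close_job gives the robot as it stands.
- The arm moves only by the shell command python3 -m crank 'ROWS'. ROWS is JSON, a list of rows, each a list of 3 entries, a list of its own where there are three numbers: the shift along the world's x, y, z in m, then the turn, a rotation vector about the world's x, y, z in degrees, then the opening, from -1 (shut) to 1 (fully open), so that 0 is half open. A call has 1 to 12 rows; each row shifts and turns the commanded pose from where the row before left it; what a row does not reach is not made up. A row lasts 1/10 s, in which the tool goes at most 50 mm and 8.59 degrees, less where a joint would pass 70% of its speed; a pose out of reach is approached as far as the arm can. A call is refused whole if a number of a shift passes 0.05 or a number of a turn 8.59, either way. A call with a gripper value outside its range is refused whole. The fingers move at their own pace and stop on an object; the grip force is fixed at half the most. Time passes only in rows, so rows that do not move let the fingers close. It gives the time, the measured TCP pose, the force, the opening and the grip force at its end, in the units of the state.
- ctrl.get_obs(): the state, without advancing time (a new reading comes with each control period).
- imaging.snapshot(name): name is "scene" or "top" or "wrist"; returns (picture, depth): 420x560x3 uint8, blue, green, red; 420x560 float32, m along the optical axis (not along the pixel's ray), 0 where there is no reading.
- imaging.camera_model(name): a dict with "mtx" (3x3 intrinsics, pixels), "R" (3x3) and "t" (3): a world point X has camera coordinates R X + t. Camera axes: x right, y down, z forward; pixel columns grow to the right and rows downward; lengths in m; the calibration is good to about 2 mm. The wrist camera is an equidistant fisheye: a pixel r from the principal point sees the ray r / f radians off the axis. A picture is of the moment at which its call begins: read the wrist's pose just before it. camera_model takes no time and is no camera call; for the wrist camera it gives the pose at the moment of the call.
- close_job(): hands the job in; it is judged then, once.
The state is a dict: "clock": time; "joint_pos": joint angles; "qvel": joint speeds; "tau": joint torques, N m; "tool_pos": TCP position; "orientation": TCP orientation; "force": force on the tool from outside, world axes, zero at the start; "moment": the same for the moment, N m; "opening": finger opening in m; "gripper_force": force on a finger pad.
Only numpy, scipy, OpenCV 4.12 (cv2) and the standard library are available. Lean on these libraries where they do the work, as an engineer would, in place of code of your own. Each camera call takes 0.05 s, during which the arm holds its last target. There are 200 camera calls.

## Working session

There is one attempt and no reset: what is moved stays moved. The work goes in short steps, Python scripts to look and compute and a shell command to move; the robot and the scene stay as the last step left them, time stands still between calls to the robot, and variables do not carry over. Pictures are saved under pics/ and viewed, at most 10 in all, crops included, and the job is handed in when it is done.

```bash
mkdir -p pics; python3 - <<'E'
from plant import ctrl, imaging
import cv2, numpy as np
print(ctrl.get_obs(), ctrl.tcp_to_grasp)
for n in("scene","top"):
    p,d=imaging.snapshot(n); cv2.imwrite(f"pics/{n}.png",p); np.savez(f"{n}.npz",p=p,d=d,**imaging.camera_model(n))
    print(n,imaging.camera_model(n))
E
```

```text
{'clock': 0.0, 'joint_pos': array([ 8.62931126e+01,  2.05933124e+01,  6.34150084e-01, -2.10852866e-02,
       -7.01353098e+01, -1.65072166e+01]), 'qvel': array([-0.05796237, -0.0283576 , -0.0614862 , -0.05863268,  0.03462547,
        0.00363827]), 'tau': array([ 2.96361559e-04, -5.82723570e+01,  2.93050611e+01,  6.99729413e+00,
        7.00452380e-03, -1.61287462e-04]), 'tool_pos': array([0.23307936, 0.63296433, 0.22560132]), 'orientation': array([ 1.79903789e+02, -7.84132409e-03, -2.02212786e+01]), 'force': array([ 0.76181597, -0.25751507, -0.34639706]), 'moment': array([0.00134661, 0.03132122, 0.03851686]), 'gripper_force': 0.0, 'opening': 0.08762330187839433} 0.0188
scene {'mtx': array([[465.65228475,   0.        , 279.04705075],
       [  0.        , 465.65228475, 209.9443919 ],
       [  0.        ,   0.        ,   1.        ]]), 'R': array([[-0.06850777,  0.99752279,  0.01596778],
       [ 0.73964792,  0.06152526, -0.67017579],
       [-0.66949805, -0.03410172, -0.74203062]]), 't': array([ 0.10761656, -0.31782714,  1.80013529])}
top {'mtx': array([[430.99559129,   0.        , 283.07762958],
       [  0.        , 430.99559129, 212.95899222],
       [  0.        ,   0.        ,   1.        ]]), 'R': array([[-0.01108168, -0.9998471 ,  0.01352706],
       [-0.98874828,  0.00893848, -0.14932161],
       [ 0.14917786, -0.01502959, -0.98869615]]), 't': array([-0.09138777,  0.52154371,  1.44151723])}
```

View pics/scene.png

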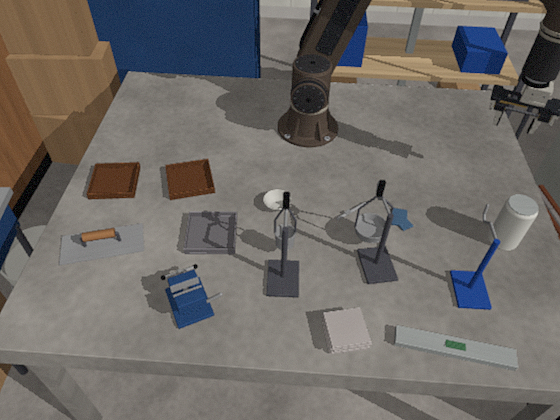

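View pics/top.png

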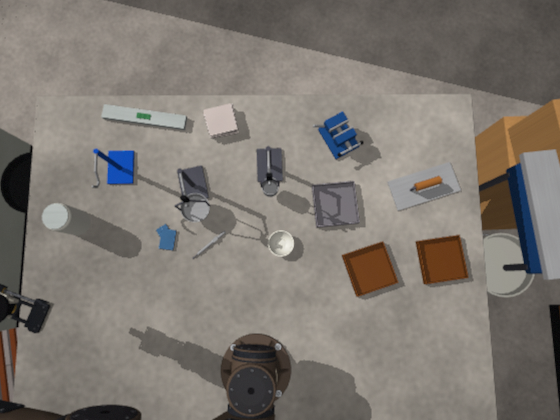

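The narrow pail hangs at scene (285,225) and top (270,185). The pan is at top (200,210), the grey tray at top (336,205), and a white cup at top (281,243). I'll zoom in on the pail and tray.

```bash
python3 - <<'E'
import cv2, numpy as np
s=np.load("scene.npz")['p'][180:305,170:330]; t=np.load("top.npz")['p'][140:265,225:385]
f=lambda a:cv2.resize(a,None,fx=4,fy=4,interpolation=cv2.INTER_CUBIC)[:, :]
o=np.hstack([f(s),f(t)]); o=cv2.resize(o,(800,int(800*o.shape[0]/o.shape[1])))
cv2.imwrite("pics/crop.png",o)
E
```

```text
(no output)
```

View pics/crop.png

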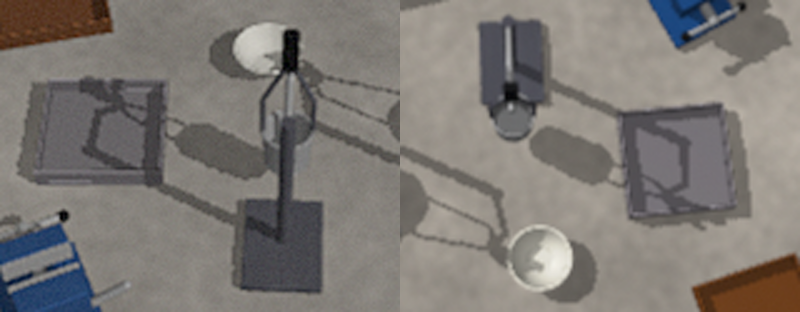

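```bash
cat > h.py <<'E'
import numpy as np, cv2
C={n:np.load(n+".npz") for n in("scene","top")}
def ray(n,px):
    c=C[n]; d=c['R'].T@np.linalg.solve(c['mtx'],[*px,1]); return -c['R'].T@c['t'],d
def onz(n,px,z):
    o,d=ray(n,px); return o+d*(z-o[2])/d[2]
E
python3 - <<'E'
from h import *
np.set_printoptions(precision=4,suppress=True)
p=C['top']['p'].astype(int); s=C['scene']['p'].astype(int)
T=lambda x,y:((x-400)/2.5+225,y/2.5+140)
S=lambda x,y:(x/2.5+170,y/2.5+180)
# black tab masks
for n,(r0,r1,c0,c1) in dict(top=(165,190,258,282),scene=(188,212,276,296)).items():
    m=(C[n]['p'].max(2)<40).astype(np.uint8); m2=np.zeros_like(m); m2[r0:r1,c0:c1]=m[r0:r1,c0:c1]
    k,l,st,ce=cv2.connectedComponentsWithStats(m2); i=1+st[1:,4].argmax(); print(n,st[i],ce[i])
    d=C[n]['d'][l==i]; print(np.sort(d)[::max(1,len(d)//8)])
    v,u=np.where(l==i); c=C[n]
    P=(np.linalg.solve(c['mtx'],np.vstack([u,v,np.ones(len(u))]))*d).T
    W=(P-c['t'])@c['R']; W=W[(W[:,2]>.19)&(W[:,2]<.27)]; print("tab pts",len(W),np.median(W,0),W.min(0),W.max(0))
print("plate",[onz('top',T(*q),.005) for q in((482,20),(545,20),(545,105),(480,105))])
print("bar start",onz('top',T(508,18),.219))
tr=np.array([onz('top',T(*q),.025) for q in((620,113),(722,104),(736,205),(630,217))]);print("tray",tr,tr.mean(0))
# tray from depth: dark grey, z in 2..30mm around
c=C['top'];v,u=np.mgrid[0:420,0:560];d=c['d'].ravel()
P=(np.linalg.solve(c['mtx'],np.vstack([u.ravel(),v.ravel(),np.ones(d.size)]))*d).T
W=((P-c['t'])@c['R']).reshape(420,560,3); np.save("W.npy",W)
def box(cond,name):
    cond=cond&(d.reshape(420,560)>0)
    Q=W[cond][:,:2].astype(np.float32); r=cv2.minAreaRect(Q); print(name,len(Q),r)
win=np.zeros((420,560),bool);win[175:235,305:368]=1
box(win&(W[...,2]>.015)&(W[...,2]<.035),"tray rim")
win[:]=0;win[140:200,250:290]=1
for lo,hi in((.004,.03),(.08,.12),(.18,.24),(.24,.28)):
    q=win&(W[...,2]>lo)&(W[...,2]<hi)
    if q.sum()>3: box(q,(lo,hi)); print(W[q].mean(0))
win[:]=0;win[225:265,262:300]=1
print("cup max z",W[win][:,2].max(), W[win&(W[...,2]>.03)].mean(0))
print("pail-bearing tall things", onz('top',(200,211),.07))
E
```

```text
top [267 174   5   7  31] [268.9355 176.6129]
[1.2728 1.2775 1.2806 1.2829 1.2845 1.2944 1.2952 1.3072 1.3164 1.3224
 1.4638]
tab pts 30 [ 0.6005 -0.0526  0.2442] [ 0.599  -0.0588  0.211 ] [ 0.6057 -0.0459  0.2621]
scene [283 192   6  17  90] [285.7111 200.4   ]
[0.     1.207  1.2122 1.2179 1.2243 1.2294 1.2355 1.2409 1.2508]
tab pts 89 [ 0.6083 -0.0521  0.2286] [ 0.6008 -0.0595  0.1957] [ 0.6123 -0.0454  0.2581]
plate [array([ 0.763 , -0.0088,  0.005 ]), array([ 0.7624, -0.0995,  0.005 ]), array([ 0.6372, -0.0981,  0.005 ]), array([ 0.638 , -0.0057,  0.005 ])]
bar start [ 0.6992 -0.0503  0.219 ]
tray [[ 0.6204 -0.203   0.025 ]
 [ 0.6321 -0.3469  0.025 ]
 [ 0.4887 -0.3613  0.025 ]
 [ 0.4734 -0.2137  0.025 ]] [ 0.5537 -0.2812  0.025 ]
tray rim 255 ((0.5570957660675049, -0.2807069718837738), (0.15131087601184845, 0.15063226222991943), 5.148773670196533)
(0.004, 0.03) 890 ((0.6843204498291016, -0.050004467368125916), (0.14072971045970917, 0.21626846492290497), 89.40261840820312)
[ 0.6966 -0.0517  0.011 ]
(0.08, 0.12) 55 ((0.6333198547363281, -0.05982639268040657), (0.05800600349903107, 0.11602121591567993), 77.47239685058594)
[ 0.6052 -0.0537  0.0972]
(0.18, 0.24) 123 ((0.6418327689170837, -0.05435476452112198), (0.031189732253551483, 0.12138065695762634), 85.7973861694336)
[ 0.6471 -0.0518  0.215 ]
(0.24, 0.28) 27 ((0.6060072183609009, -0.054121702909469604), (0.011783123016357422, 0.01534138061106205), 0.5784159898757935)
[ 0.6047 -0.0542  0.2535]
cup max z 1.5043364924962335 [ 0.4137 -0.0898  0.1237]
pail-bearing tall things [0.5252 0.1829 0.07  ]
```

Tab is at about (0.605, -0.053), the stand is aligned with world x, and the tray is at (0.556, -0.281) with 5° yaw. Next I rise and cross over.

```bash
python3 -m crank '[[[0,0,0.04],[0,0,0],1],[[0,0,0.04],[0,0,0],1],[[0,0,0.035],[0,0,0],1],[[0.02,-0.038,0],[0,0,2.5],1],[[0.02,-0.038,0],[0,0,2.5],1],[[0.02,-0.038,0],[0,0,2.5],1],[[0.02,-0.038,0],[0,0,2.5],1],[[0.02,-0.038,0],[0,0,2.5],1],[[0.02,-0.038,0],[0,0,2.5],1],[[0.02,-0.038,0],[0,0,2.5],1],[[0.02,-0.038,0],[0,0,2.5],1]]'
python3 -m crank '[[[0.02,-0.038,0],[0,0,0],1],[[0.02,-0.038,0],[0,0,0],1],[[0.02,-0.038,0],[0,0,0],1],[[0.02,-0.038,0],[0,0,0],1],[[0.02,-0.038,0],[0,0,0],1],[[0.02,-0.038,0],[0,0,0],1],[[0.02,-0.038,0],[0,0,0],1],[[0.02,-0.038,0],[0,0,0],1],[[0.02,-0.038,0],[0,0,0],1],[[0,0,0],[0,0,0],1],[[0,0,0],[0,0,0],1]]'
```

```text
clock: 1.2
tool_pos: [0.3935, 0.3276, 0.3414]
orientation: [180.0, 0.0, -0.1]
force: [0.7, 0.2, 0.6]
opening: 0.0878
gripper_force: 0.0
clock: 2.3
tool_pos: [0.5732, -0.0137, 0.3406]
orientation: [180.0, 0.1, -0.4]
force: [-0.7, 0.2, 0.1]
opening: 0.0875
gripper_force: 0.0
```

```bash
python3 - <<'E'
from plant import ctrl, imaging
import cv2, numpy as np
np.set_printoptions(precision=4,suppress=True)
m=imaging.camera_model("wrist");print({k:v for k,v in m.items()})
p,d=imaging.snapshot("wrist"); cv2.imwrite("pics/w1.png",p); np.savez("wrist.npz",p=p,d=d,**m)
E
```

```text
{'mtx': array([[325.1923,   0.    , 279.9701],
       [  0.    , 325.1923, 211.3412],
       [  0.    ,   0.    ,   1.    ]]), 'R': array([[-0.0076, -1.    ,  0.0004],
       [-0.9684,  0.0074,  0.2491],
       [-0.2491,  0.0015, -0.9685]]), 't': array([-0.0095,  0.496 ,  0.643 ])}
```

View pics/w1.png

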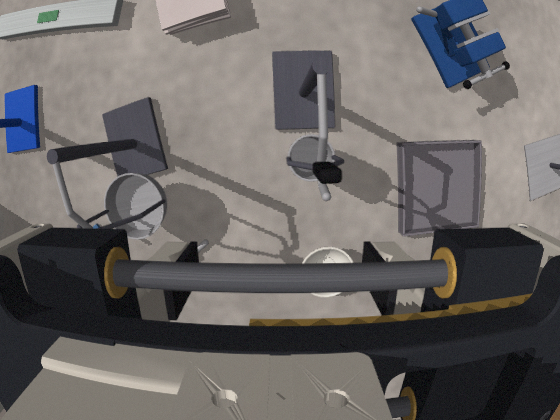

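The tab is at (327,172) with the hook tip just below at (326,197). The bar runs up to (322,75), and the tray is at about (440,188).

```bash
python3 - <<'E'
import numpy as np, cv2
np.set_printoptions(precision=4,suppress=True)
c=np.load("wrist.npz");R,t,K=c['R'],c['t'],c['mtx']
def onz(u,v,z):
    x=np.array([u-K[0,2],v-K[1,2]])/K[0,0]; r=np.hypot(*x); D=np.r_[x*np.sin(r)/r,np.cos(r)]
    D=R.T@D;o=-R.T@t; return o+D*(z-o[2])/D[2]
m=np.zeros((420,560),np.uint8); m[158:190,305:350]=(c['p'][158:190,305:350].max(2)<45)
k,l,st,ce=cv2.connectedComponentsWithStats(m); i=1+st[1:,4].argmax(); print(st[i],ce[i])
v,u=np.where(l==i)
P=np.array([onz(a,b,.255) for a,b in zip(u,v)])
# points with depth -> keep top face
W=[]
for a,b in zip(u,v):
    x=np.array([a-K[0,2],b-K[1,2]])/K[0,0]; r=np.hypot(*x); D=np.r_[x*np.sin(r)/r,np.cos(r)]
    W.append(R.T@(D/D[2]*c['d'][b,a]-t))
W=np.array(W); T=W[W[:,2]>W[:,2].max()-.006]; print("top face",len(T),T.mean(0),T.min(0),T.max(0)); print("all",W.min(0),W.max(0))
print(cv2.minAreaRect(T[:,:2].astype(np.float32)))
print("bar elbow",onz(322,75,.219),"hook tip",onz(326,197,.228))
print("plate",onz(273,52,.006),onz(330,50,.006),onz(334,129,.006),onz(276,129,.006))
tr=np.array([onz(*q,.025) for q in((398,142),(481,140),(479,231),(399,234))]);print("tray",tr.mean(0))
E
```

```text
[313 162  29  22 512] [326.9102 172.041 ]
top face 1 [ 0.6405 -0.0141  0.4992] [ 0.6405 -0.0141  0.4992] [ 0.6405 -0.0141  0.4992]
all [ 0.5795 -0.1075 -0.0001] [ 0.6405 -0.0141  0.4992]
((0.6404930949211121, -0.014124766923487186), (0.0, 0.0), 0.0)
bar elbow [ 0.6882 -0.0505  0.219 ] hook tip [ 0.5831 -0.0533  0.228 ]
plate [ 0.7604 -0.0048  0.006 ] [ 0.7649 -0.0909  0.006 ] [ 0.6417 -0.0961  0.006 ] [ 0.6412 -0.0084  0.006 ]
tray [ 0.5558 -0.2772  0.025 ]
```

```bash
python3 -m crank '[[[0.016,-0.02,0],[0,0,2],1],[[0.016,-0.0195,0],[0,0,0],1],[[0,0,-0.02],[0,0,0],1],[[0,0,-0.03],[0,0,0],1],[[0,0,-0.03],[0,0,0],1],[[0,0,-0.025],[0,0,0],1],[[0,0,-0.0175],[0,0,0],1],[[0,0,0],[0,0,0],1],[[0,0,0],[0,0,0],1],[[0,0,0],[0,0,0],0.3]]'
python3 - <<'E'
from plant import imaging
import cv2,numpy as np
p,_=imaging.snapshot("wrist");q,_=imaging.snapshot("scene")
a=cv2.resize(p,(400,300));b=cv2.resize(q[130:280,200:400],(400,300),interpolation=cv2.INTER_CUBIC)
cv2.imwrite("pics/w2.png",np.hstack([a,b]))
E
```

```text
clock: 3.35
tool_pos: [0.606, -0.0514, 0.2207]
orientation: [-180.0, -0.1, 1.9]
force: [1.3, -0.4, 0.2]
opening: 0.0835
gripper_force: 0.0
```

View pics/w2.png

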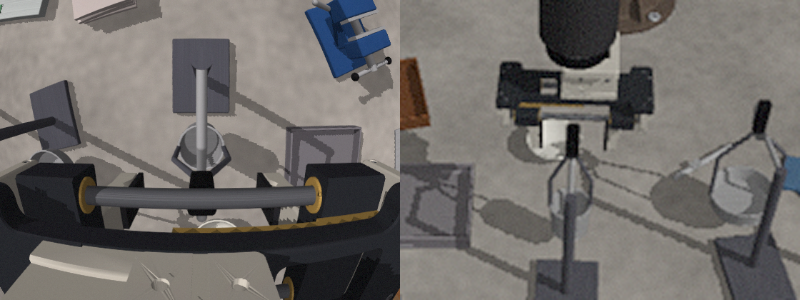

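The tab (left view, about (202,190)) is centred between the fingers. Correct y and z slightly and close.

```bash
python3 -m crank '[[[-0.001,-0.0015,-0.002],[0,0,0],0],[[0,0,0],[0,0,0],-0.4],[[0,0,0],[0,0,0],-1],[[0,0,0],[0,0,0],-1],[[0,0,0],[0,0,0],-1],[[0,0,0],[0,0,0],-1],[[0,0,0],[0,0,0],-1],[[0,0,0],[0,0,0],-1],[[0,0,0],[0,0,0],-1]]'
```

```text
clock: 4.35
tool_pos: [0.6044, -0.0534, 0.2171]
orientation: [-180.0, -0.0, 1.8]
force: [-0.2, 0.6, 0.3]
opening: 0.0173
gripper_force: 30.0
```

```bash
python3 -m crank '[[[0,0,0.003],[0,0,0],-1],[[0,0,0.006],[0,0,0],-1],[[0,0,0.008],[0,0,0],-1],[[0,0,0.01],[0,0,0],-1],[[0,0,0.01],[0,0,0],-1],[[0,0,0.01],[0,0,0],-1],[[0,0,0.007],[0,0,0],-1],[[0,0,0.004],[0,0,0],-1],[[0,0,0],[0,0,0],-1],[[0,0,0],[0,0,0],-1]]'
python3 - <<'E'
from plant import imaging
import cv2,numpy as np
p,_=imaging.snapshot("wrist");q,_=imaging.snapshot("scene")
a=cv2.resize(p,(400,300));b=cv2.resize(q[130:280,200:400],(400,300),interpolation=cv2.INTER_CUBIC)
cv2.imwrite("pics/w3.png",np.hstack([a,b]))
E
```

```text
clock: 5.35
tool_pos: [0.604, -0.0536, 0.2747]
orientation: [-180.0, 0.0, 1.8]
force: [0.4, -0.5, -2.7]
opening: 0.0178
gripper_force: 30.0
```

View pics/w3.png

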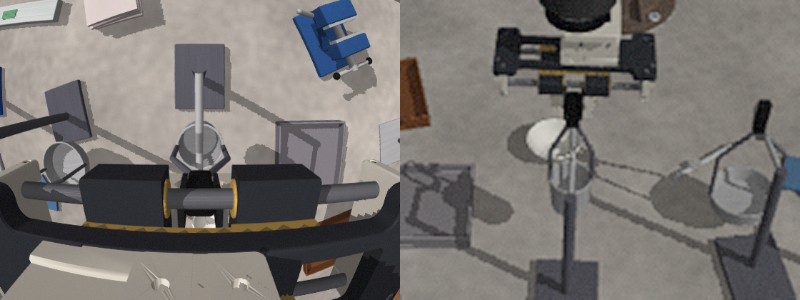

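```bash
python3 -m crank '[[[-0.004,0,0],[0,0,0],-1],[[-0.007,0,0],[0,0,0],-1],[[-0.01,-0.001,0],[0,0,0],-1],[[-0.012,0,0],[0,0,0],-1],[[-0.013,-0.001,0],[0,0,0],-1],[[-0.013,0,0],[0,0,0],-1],[[-0.012,-0.001,0],[0,0,0],-1],[[-0.01,0,0],[0,0,0],-1],[[-0.007,0,0],[0,0,0],-1],[[-0.004,0,0],[0,0,0],-1],[[0,0,0],[0,0,0],-1],[[0,0,0],[0,0,0],-1]]'
python3 - <<'E'
import numpy as np
W=np.load("W.npy")[228:260,266:298].reshape(-1,3);W=W[(W[:,2]<.3)&(W[:,2]>.02)];print(np.percentile(W,[2,50,98],axis=0))
E
```

```text
clock: 6.65
tool_pos: [0.5126, -0.0565, 0.2751]
orientation: [180.0, -0.0, 1.8]
force: [0.8, -0.1, -1.3]
opening: 0.0173
gripper_force: 30.0
[[ 0.37729686 -0.12956831  0.0201939 ]
 [ 0.42165573 -0.08804933  0.02843121]
 [ 0.46240608 -0.04748025  0.03849345]]
```

Cup is only 40 mm high, so the path is clear. Over to the tray.

```bash
python3 -m crank '[[[0,-0.006,0],[0,0,0],-1],[[0,-0.012,0],[0,0,0],-1],[[0,-0.018,0],[0,0,0],-1],[[0,-0.024,0],[0,0,0],-1],[[0.006,-0.028,0],[0,0,0],-1],[[0.009,-0.03,0],[0,0,0],-1],[[0.009,-0.03,0],[0,0,0],-1],[[0.008,-0.027,0],[0,0,0],-1],[[0.006,-0.022,0],[0,0,0],-1],[[0.004,-0.016,0],[0,0,0],-1],[[0.001,-0.0085,0],[0,0,0],-1],[[0,0,0],[0,0,0],-1]]'
python3 -m crank '[[[0,0,0],[0,0,0],-1],[[0,0,0],[0,0,0],-1],[[0,0,0],[0,0,0],-1]]'
python3 - <<'E'
from plant import imaging
import cv2,numpy as np
p,_=imaging.snapshot("top");q,_=imaging.snapshot("scene")
a=cv2.resize(p[140:290,240:440],(400,300),interpolation=cv2.INTER_CUBIC);b=cv2.resize(q[120:300,120:360],(400,300),interpolation=cv2.INTER_CUBIC)
cv2.imwrite("pics/w4.png",np.hstack([a,b]))
E
```

```text
clock: 7.85
tool_pos: [0.555, -0.2791, 0.2745]
orientation: [-180.0, 0.0, 1.7]
force: [-0.4, 0.4, -2.1]
opening: 0.0176
gripper_force: 30.0
clock: 8.15
tool_pos: [0.5553, -0.2773, 0.2755]
orientation: [180.0, -0.0, 1.8]
force: [-0.2, -1.2, -2.4]
opening: 0.018
gripper_force: 30.0
```

View pics/w4.png

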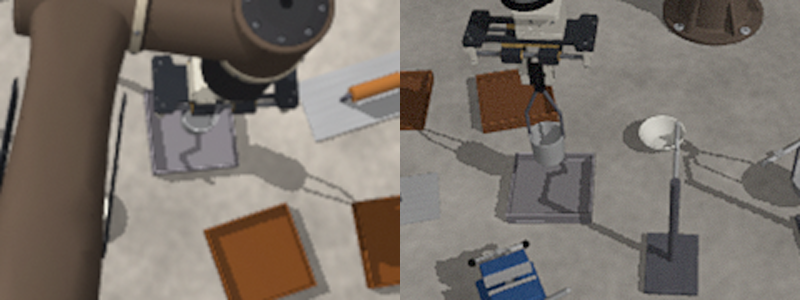

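The pail hangs upright over the tray. Lower it, with the last bit slow.

```bash
python3 -m crank '[[[0,0,-0.005],[0,0,0],-1],[[0,0,-0.01],[0,0,0],-1],[[0,0,-0.014],[0,0,0],-1],[[0,0,-0.015],[0,0,0],-1],[[0,0,-0.015],[0,0,0],-1],[[0,0,-0.013],[0,0,0],-1],[[0,0,-0.008],[0,0,0],-1],[[0,0,-0.004],[0,0,0],-1],[[0,0,-0.002],[0,0,0],-1],[[0,0,-0.001],[0,0,0],-1],[[0,0,0],[0,0,0],-1],[[0,0,0],[0,0,0],-1]]'
python3 -m crank '[[[0,0,-0.002],[0,0,0],-1],[[0,0,-0.002],[0,0,0],-1],[[0,0,-0.002],[0,0,0],-1],[[0,0,-0.001],[0,0,0],-1],[[0,0,0],[0,0,0],-1],[[0,0,0],[0,0,0],-1]]'
```

```text
clock: 9.45
tool_pos: [0.5555, -0.2782, 0.1886]
orientation: [180.0, -0.0, 1.8]
force: [-0.3, 0.1, -2.1]
opening: 0.0179
gripper_force: 30.0
clock: 10.05
tool_pos: [0.5552, -0.2781, 0.181]
orientation: [180.0, 0.0, 1.8]
force: [-0.3, 0.2, -2.3]
opening: 0.0181
gripper_force: 30.0
```

```bash
for i in 1 2 3 4; do :; done; python3 -m crank '[[[0,0,-0.001],[0,0,0],-1],[[0,0,0],[0,0,0],-1],[[0,0,0],[0,0,0],-1]]' | sed -n '2p;4p'
python3 -m crank '[[[0,0,-0.001],[0,0,0],-1],[[0,0,0],[0,0,0],-1],[[0,0,0],[0,0,0],-1]]'| sed -n '2p;4p'
```

```text
tool_pos: [0.5552, -0.2781, 0.1801]
force: [0.4, -0.3, -2.0]
tool_pos: [0.5553, -0.2781, 0.1791]
force: [-0.3, 0.0, -1.7]
```

```bash
python3 -m crank '[[[0,0,-0.001],[0,0,0],-1],[[0,0,0],[0,0,0],-1],[[0,0,0],[0,0,0],-1]]' | sed -n '2p;4p'
python3 -m crank '[[[0,0,-0.001],[0,0,0],-1],[[0,0,0],[0,0,0],-1],[[0,0,0],[0,0,0],-1]]'| sed -n '2p;4p'
python3 - <<'E'
from plant import imaging
import cv2,numpy as np
q,_=imaging.snapshot("scene")
cv2.imwrite("pics/w5.png",cv2.resize(q[140:260,160:320],(640,480),interpolation=cv2.INTER_CUBIC))
E
```

```text
tool_pos: [0.5556, -0.2782, 0.1791]
force: [-1.2, 2.4, 5.5]
tool_pos: [0.5559, -0.2783, 0.1791]
force: [-2.7, 2.6, 10.9]
```

View pics/w5.png

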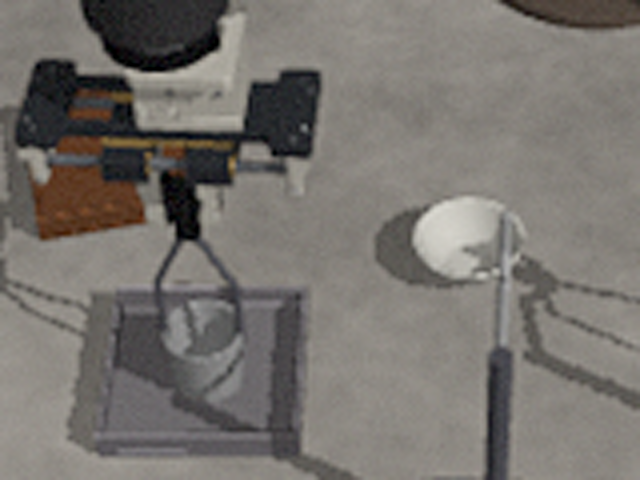

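The pail stands in the tray, with contact force present. Back off 1 mm, open, then retreat upward.

```bash
python3 -m crank '[[[0,0,0.001],[0,0,0],-1],[[0,0,0],[0,0,0],-1],[[0,0,0],[0,0,0],-0.5],[[0,0,0],[0,0,0],-0.2],[[0,0,0],[0,0,0],0.2],[[0,0,0],[0,0,0],0.6],[[0,0,0],[0,0,0],0.6],[[0,0,0],[0,0,0],0.6],[[0,0,0],[0,0,0],0.6]]'
python3 -m crank '[[[0,0,0.005],[0,0,0],0.6],[[0,0,0.015],[0,0,0],0.6],[[0,0,0.03],[0,0,0],0.6],[[0,0,0.03],[0,0,0],0.6],[[0,0,0.03],[0,0,0],0.6],[[0,0,0.03],[0,0,0],0.6],[[0,0,0.02],[0,0,0],0.6],[[-0.02,0,0],[0,0,0],0.6],[[-0.03,0,0],[0,0,0],0.6],[[-0.03,0,0],[0,0,0],0.6],[[0,0,0],[0,0,0],0.6],[[0,0,0],[0,0,0],0.6]]'
python3 - <<'E'
from plant import imaging
import cv2,numpy as np
p,_=imaging.snapshot("wrist");q,_=imaging.snapshot("scene")
a=cv2.resize(p,(400,300));b=cv2.resize(q[130:310,160:400],(400,300),interpolation=cv2.INTER_CUBIC)
cv2.imwrite("pics/w6.png",np.hstack([a,b]))
E
```

```text
clock: 12.2
tool_pos: [0.5552, -0.2781, 0.178]
orientation: [-180.0, 0.0, 1.8]
force: [-0.1, 0.3, 0.2]
opening: 0.0645
gripper_force: 0.0
clock: 13.4
tool_pos: [0.475, -0.2782, 0.3392]
orientation: [180.0, -0.1, 1.8]
force: [-0.6, 0.1, -0.0]
opening: 0.0696
gripper_force: 0.0
```

View pics/w6.png

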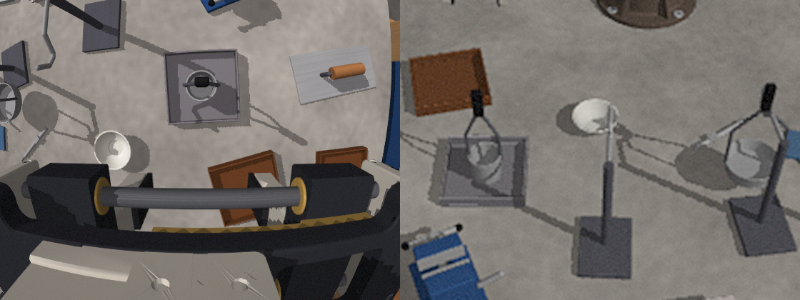

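The pail stands upright and central in the grey tray (right view about (485,160)). The pan still hangs, and the gripper is clear.

```bash
python3 -c "from plant import close_job; print(close_job())"
```

```text
the job is handed in; nothing more can be done
None
```

The narrow pail was lifted straight up off its hook and now stands upright and released in the grey tray; the pan still hangs in place, and the job was handed in at about 13.5 s of the 43 s allowed.

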